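# Open the reference-block case and hold its lid

### The arm

A 7-joint arm with a two-finger parallel gripper is mounted at the origin on the work surface. World frame = base frame: x ahead of the robot, y to its left, z up, the work surface at z = 0. Lengths are in m, angles in rad, forces in N, time in s.
With the tool pointing down it reaches from about 0.35 to 0.9 m from the base axis. Payload 7.2 kg.
Tool frame: the origin (TCP) lies on the centre line of the jaws, within the pads' length; the fingertips stand 19 mm ahead of it and the grasp point (between the pads) is the TCP (tip_reach is the z of the fingertips in the tool frame, in m); z points along the fingers, x is the direction in which the jaws open and shut, and the axes are right-handed (so a half turn about z gives the same grasp; the last joint's range is limited). The gripper opens to 85 mm and grips with 20 to 120 N. Pads are 22 mm wide; open, the fingers measure 114 mm over their backs; the gripper's body (76 mm by 85 mm) begins 54 mm behind the grasp point. The pads swing forward as they close: fully open they stand 13 mm farther back than shut.
Start: joints at [-1.363, 0.411, -0.013, 1.596, 0.006, 1.134, -0.082], TCP at [0.17, 0.601, 0.25] pointing down, gripper open.
Joint ranges: [-2.95, 2.95], [-0.29, 1.99], [-1.47, 1.44], [0.14, 2.54], [-1.03, 4.17], [0.13, 1.85], [-2.86, 2.86]. Speed limits (rad/s): [2.39, 2.39, 3.01, 3.01, 3.14, 3.14, 3.14].

### API

Orientations are given as a 3x3 rotation matrix whose columns are the frame's x, y, z axes.
In Python, from bench import state, read_camera, camera_info, sign_off, tip_reach gives the robot as it stands. The module is installed in compiled form; this text tells all that it offers.
- The arm moves only by the shell command python3 -m creep 'ROWS'. ROWS is JSON, a list of rows, each a list of 3 entries, a list of its own where there are three numbers: the opening, from 0 (shut) to 1 (fully open), then the shift along the world's x, y, z in cm, then the turn about the world's z in units of 8 degrees (1.0 is 8 degrees). A call has 1 to 12 rows; each row is the pose to reach, as a shift and turn from the pose commanded when the call began; what a row does not reach only later rows make up. A row lasts 1/8 s, in which the tool goes at most 62.5 mm and 10.7 degrees, less where a joint would pass 70% of its speed; a pose out of reach is approached as far as the arm can. A call with a gripper value outside its range is refused whole. The fingers move at their own pace and stop on an object; the grip force is fixed at half the most. Time passes only in rows, so rows that repeat a pose let the fingers close. It gives the time, the measured TCP pose, the force and the opening at its end, in the units of the state.
- state(): the state, without advancing time (a new reading comes with each control period).
- read_camera(name): name is "scene" or "top"; returns the picture (400x640x3 uint8, red, green, blue); there is no depth.
- camera_info(name): a dict with "fx", "fy", "cx", "cy" (pixels), "distortion" ([k1, k2, p1, p2, k3] as OpenCV has them; the pictures are not rectified), "rvec" (rotation vector, rad) and "tvec" (3), from world to camera coordinates, as OpenCV has them. Camera axes: x right, y down, z forward; pixel columns grow to the right and rows downward; lengths in m; the calibration is good to about 2 mm. A picture is of the moment at which its call begins. camera_info takes no time and is no camera call.
- sign_off(): hands the job in, once; it reports no verdict.
The state is a dict: "time": time; "q": joint angles; "joint_velocities": joint speeds; "joint_torque": joint torques, N m; "eef_pos": TCP position; "ee_rot": TCP orientation; "ft_force": force on the tool from outside, world axes, zero at the start; "torque": the same for the moment, N m; "finger_gap": opening from 0.0 (shut) to 1.0 (fully open).
Only numpy, scipy, OpenCV 4.12 (cv2) and the standard library are available. Lean on these libraries where they do the work, as an engineer would, in place of code of your own. Each camera call takes 0.05 s, during which the arm holds its last target. There are 200 camera calls.

### The job

The grey case of ultrasonic reference blocks sometimes gets caught shut by a bolt inside it that cannot be seen. With the release slide still where it is, first tug the lid up by its round steel grip to learn whether it is caught; if it is, push the release slide on the front of the case all the way along (away from the lid's grip) and then lift the lid. Raise the lid to at least 60 degrees and finish while still holding it open there with the gripper, since it falls shut when let go, leaving the other things on the bench undisturbed.

Things in the scene. Friction and masses are not known exactly. Their poses are not given: they have to be found in the camera images.
- case: fixed grey steel case, 180 (its x) x 280 (its y) x 95 mm high, lid on top; origin at the centre of its underside; its -x side is the front, facing roughly the robot; z up. On the front's -y half is the slide housing: a block reaching 50 mm out from the front wall, from y = -120 to -20 mm, 45 mm high. Place and yaw vary; the robot cannot shift it
- lid (a joint): lid angle, rad: 0 shut, grows as its front edge rises, stops at 1.4. Hinged along the back, mass 0.3 to 0.6 kg, falls shut from any angle if let go. Caught by the hidden bolt (about half of the starts) it has play to about 0.05 rad (10 mm at the grip), then stops hard; not caught, it just rises. A bolt once pushed clear stays clear
- lid_grip (a point): centre of the lid's grip: a round steel bar, 18 mm diameter, 26 mm long along the case's y, on a 14 mm wide neck; 33 mm out from the front wall, at y = +60 mm in the case's frame, 101 mm above the bench when shut, free below. Pinched from above by its flat ends (26 mm across, closing along the case's y) it pivots between the pads as the lid turns
- lid_hinge (a point): a point on the lid's hinge axis, at the middle of the back of the case, 99 mm above the bench; the axis runs along the case's y; the grip's centre lies 213 mm from the axis, 2 mm above its level when shut
- release (a joint): position of the release slide, m: 0 at the start, grows to 0.030 at its far stop as the slide moves towards the case's -y; needs about 2 to 3 N, stays where it is left. Pushed to its stop it pushes the hidden bolt clear of the lid (from about 0.022 on)
- release_grip (a point): in the release slide's upright steel thumb piece: 16 (case x) x 12 (case y) x 38 mm high, standing on the housing, whose top is 45 mm above the bench; the point is 67 mm above the bench, 16 mm below the top, 28 mm out from the case's front wall; the shut lid's grip lies 115 mm to its +y side when the slide is at 0
- test_plate: bystander: loose dark steel plate, 160 x 220 x 18 mm, lying flat on the robot's right; origin at the centre of its underside
- step_wedge: bystander: loose steel step block, 30 x 80 mm, four steps 10 to 40 mm high, standing just in front of the case; origin under its centre
- probe: bystander: loose upright black and steel probe, 26 mm diameter, 50 mm tall, beside the case on its +y side; origin at the centre of its underside
- couplant: bystander: loose red bottle, 52 mm diameter, 120 mm tall, beside the case on its -y side; origin at the centre of its underside
- tray: bystander: loose open blue tray, 110 x 160 x 55 mm, on the robot's left; origin at the centre of its underside
- wood_block: bystander: loose wooden block, 90 x 140 x 40 mm, on the robot's right; origin at the centre of its underside
- steel_rule: bystander: loose steel rule, 200 x 28 x 4 mm, lying flat on the robot's left; origin at the centre of its underside

How it is judged:
By the outcome, as a careful person would: the job done as asked, in the order asked, and still so for the second after the job is handed in, while the arm keeps its last pose, push and grip.
It also fails if it takes over 64 s, if anything falls off the work surface, if the arm or the gripper's body presses on something with over 40 N, if the wrist force passes 120 N, or if a joint passes its speed limit or range.

## Working session

There is one attempt and no reset: what is moved stays moved. The work goes in short steps, Python scripts to look and compute and a shell command to move; the robot and the scene stay as the last step left them, time stands still between calls to the robot, and variables do not carry over. Pictures are saved under pics/ and viewed, about 8 in all and at most 12, crops included, and the job is handed in when it is done.

```bash
mkdir -p pics; python3 - <<'E'
from bench import *
import cv2,numpy as np
s=state();print(s['time'],s['eef_pos'],s['ee_rot'],s['finger_gap'],tip_reach)
for n in('scene','top'):
    im=read_camera(n);cv2.imwrite(f'pics/{n}0.png',im[:,:,::-1]);c=camera_info(n);print(n,c)
    R=cv2.Rodrigues(np.array(c['rvec']))[0];print(-R.T@np.array(c['tvec']))
E
```

```text
0.0 [0.17006713 0.60093809 0.24947257] [[ 2.72258431e-01  9.62224103e-01 -3.49474175e-04]
 [ 9.62222872e-01 -2.72258643e-01 -1.54167786e-03]
 [-1.57858697e-03  8.34627525e-05 -9.99998751e-01]] 1.0004001794145791 0.019
scene {'fx': 361.69663679568794, 'fy': 361.69663679568794, 'cx': 318.6035725241022, 'cy': 204.2856284518361, 'distortion': array([0.01950201, 0.        , 0.        , 0.        , 0.        ]), 'rvec': array([ 2.28579611,  1.30475177, -0.35477266]), 'tvec': array([-0.26285535, -0.35288224,  1.40292391])}
[ 1.01939784 -0.31605499  1.01131182]
top {'fx': 454.84484573281526, 'fy': 454.84484573281526, 'cx': 322.7747880590167, 'cy': 202.981469113912, 'distortion': array([-0.11995315,  0.        ,  0.        ,  0.        ,  0.        ]), 'rvec': array([ 2.10912073, -2.16088738,  0.17131106]), 'tvec': array([-0.00417621,  0.53281227,  1.64907256])}
[ 0.25793881 -0.0185415   1.71361327]
```

View pics/top0.png

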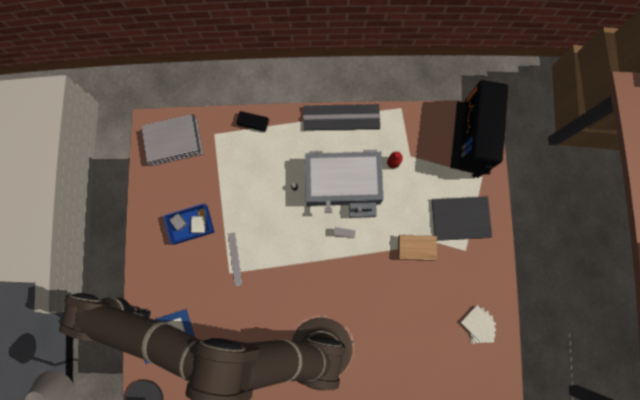

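View pics/scene0.png

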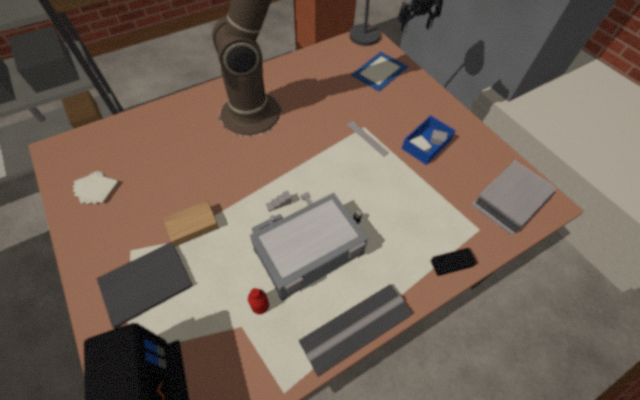

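```bash
python3 - <<'E'
import cv2,numpy as np
a=cv2.imread('pics/top0.png')[140:245,275:415]
cv2.imwrite('pics/c1.png',cv2.convertScaleAbs(cv2.resize(a,None,fx=5.7,fy=5.7,interpolation=cv2.INTER_CUBIC),alpha=1.2))
E
```

```text
(no output)
```

View pics/c1.png

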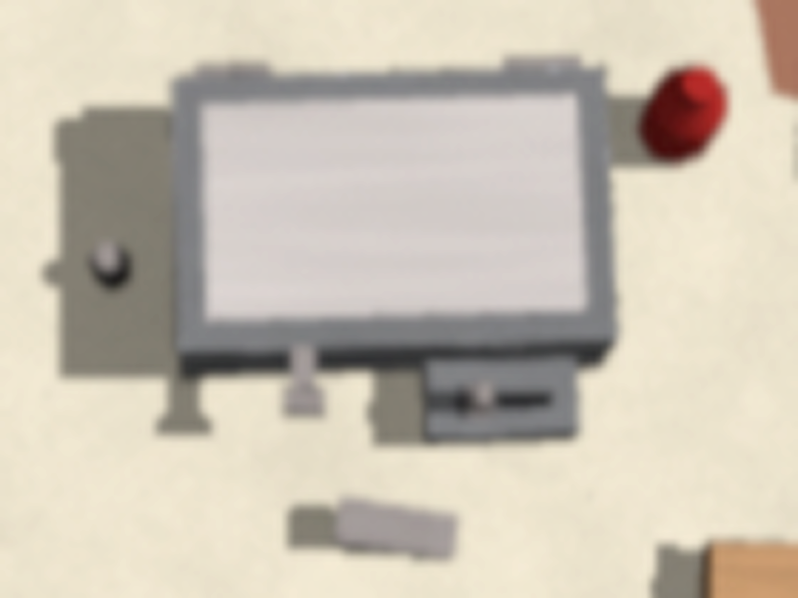

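```bash
cat >h.py <<'E'
import cv2,numpy as np
from bench import camera_info
def ray(n,uv,z):
    c=camera_info(n);K=np.array([[c['fx'],0,c['cx']],[0,c['fy'],c['cy']],[0,0,1]])
    R=cv2.Rodrigues(np.array(c['rvec']))[0];o=-R.T@np.array(c['tvec'])
    p=cv2.undistortPoints(np.array([[uv]],float),K,np.array(c['distortion']))[0,0]
    d=R.T@np.array([p[0],p[1],1]);return o+d*(z-o[2])/d[2]
def proj(n,P):
    c=camera_info(n);K=np.array([[c['fx'],0,c['cx']],[0,c['fy'],c['cy']],[0,0,1]])
    return cv2.projectPoints(np.array([P],float),np.array(c['rvec']),np.array(c['tvec']),K,np.array(c['distortion']))[0].ravel()
E
python3 - <<'E'
from h import *
f=lambda u,v,z:ray('top',((u+.5)/5.7-.5+275,(v+.5)/5.7-.5+140),z)
C=[f(u,v,.099)for u,v in[(178,80),(603,70),(612,340),(181,352)]]
for c in C:print('corner',c)
print('len',[np.linalg.norm(C[i]-C[(i+1)%4]) for i in range(4)])
for i,j in((0,1),(3,2)):
    d=C[i]-C[j];print('yaw',np.degrees(np.arctan2(-d[0],d[1])))
cen=np.mean(C,0);d=C[0]-C[1]+C[3]-C[2];yaw=np.arctan2(-d[0],d[1])
ex=np.array([np.cos(yaw),np.sin(yaw)]);ey=np.array([-ex[1],ex[0]])
print('c',cen,np.degrees(yaw))
w=lambda x,y:cen[:2]+ex*x+ey*y
print('grip pred',w(-.123,.06),'seen',f(304,402,.106))
print('thumb pred',w(-.118,-.055),'seen',f(485,390,.083))
for nm,uv,z in(('wedge',(338,500),.03),('wedge',(456,510),.03),('wedge',(450,556),.03),('wedge',(338,540),.03),('housing r',(577,437),.045),('housing l',(426,440),.045)):
    p=f(*uv,z);q=p[:2]-cen[:2];print(nm,p,'case frame',q@ex,q@ey)
for p in(w(-.123,.06),w(-.118,-.055)):
    print(proj('scene',[*p,.1]),proj('scene',[*p,.083]))
E
```

```text
corner [0.70845402 0.04069309 0.099     ]
corner [ 0.70855896 -0.23335714  0.099     ]
corner [ 0.53185163 -0.23089924  0.099     ]
corner [0.53086454 0.0418709  0.099     ]
len [np.float64(0.2740502456237945), np.float64(0.17672442085465634), np.float64(0.2727719238996819), np.float64(0.17759338517761242)]
yaw 0.021939211485068423
yaw 0.20733858110094874
c [ 0.61993229 -0.09542309  0.099     ] 0.11442218941660615
grip pred [ 0.49681271 -0.03566885] seen [ 0.49600542 -0.03491067  0.106     ]
thumb pred [ 0.50204236 -0.15065864] seen [ 0.50427959 -0.15052306  0.083     ]
wedge [ 0.44208346 -0.05621047  0.03      ] case frame -0.17777016492398398 0.03956771450960397
wedge [ 0.4336036  -0.13300004  0.03      ] case frame -0.18640336456669407 -0.03720476067219653
wedge [ 0.40364237 -0.12806882  0.03      ] case frame -0.21635467835152117 -0.03221371981062339
wedge [ 0.41591027 -0.05549158  0.03      ] case frame -0.20394187196662594 0.040338877662370334
housing r [ 0.47765054 -0.21233125  0.045     ] case frame -0.14251493961712647 -0.11662377994726508
housing l [ 0.47815404 -0.11407039  0.045     ] case frame -0.1418152013204736 -0.018364116033107163
[305.9278019  195.87421783] [306.02316791 198.92051433]
[272.45253283 213.9036682 ] [273.0046941  216.80442142]
```

```bash
python3 -m creep '[[1,[1,-2,0],0.2],[1,[3,-6,0],0.5],[1,[5.5,-11,0],0.9],[1,[8,-16,0],1.2],[1,[11,-21.5,0],1.6],[1,[14,-27,0],1.98],[1,[17,-32.5,0],1.98],[1,[19.5,-38,0],1.98],[1,[22,-43,0],1.98],[1,[24,-47,0],1.98],[1,[25.5,-50,0],1.98],[1,[26.5,-52,0],1.98]]'
```

```text
time: 1.6
eef_pos: [0.4356, 0.0796, 0.2502]
ee_rot: [[0.001, 1.0, -0.0], [1.0, -0.001, -0.0], [-0.0, -0.0, -1.0]]
ft_force: [-0.4, 0.6, 0.7]
finger_gap: 1.0
```

```bash
python3 -m creep '[[1,[1,-2,0],0],[1,[2.5,-5,0],0],[1,[4,-8,0],0],[1,[5.5,-10.5,-1],0],[1,[6.05,-11.45,-3],0],[1,[6.05,-11.45,-6],0],[1,[6.05,-11.45,-9],0],[1,[6.05,-11.45,-10.5],0],[1,[6.05,-11.45,-11],0],[1,[6.05,-11.45,-11],0]]'
python3 - <<'E'
from h import *
from bench import *
p=state()['eef_pos'];print(p)
a=read_camera('top');b=read_camera('scene')
A=cv2.resize(a[150:240,280:400],None,fx=5,fy=5,interpolation=cv2.INTER_CUBIC)
B=cv2.resize(b[130:250,230:380],None,fx=3.75,fy=3.75,interpolation=cv2.INTER_CUBIC)
B=B[:450];A=A[:, :]
o=np.zeros((450,800,3),np.uint8);o[:,:400]=cv2.resize(A,(400,300))[:0].shape and 0 if False else 0
o=np.hstack([A[:,60:460],B[:,80:480]]);cv2.imwrite('pics/near1.png',o[:,:,::-1])
E
```

```text
time: 2.85
eef_pos: [0.496, -0.0331, 0.1407]
ee_rot: [[-0.001, 1.0, 0.0], [1.0, 0.001, 0.0], [0.0, 0.0, -1.0]]
ft_force: [-0.3, 0.2, -0.3]
finger_gap: 1.001
[ 0.49599686 -0.03312682  0.14068513]
```

View pics/near1.png

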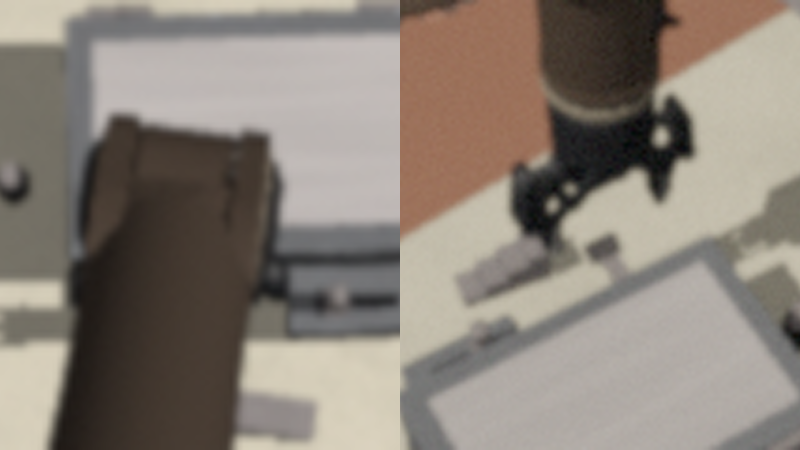

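The near view shows the grip at right-panel pixel (608,250), which is scene pixel (307,197). It was predicted at (306,196), and it lies between the open fingers, so I can descend.

```bash
python3 -m creep '[[1,[0,-0.15,-1.5],0],[1,[0,-0.15,-3],0],[1,[0,-0.15,-3.8],0],[1,[0,-0.15,-4.15],0],[1,[0,-0.15,-4.15],0],[0.6,[0,-0.15,-4.15],0],[0.4,[0,-0.15,-4.15],0],[0.36,[0,-0.15,-4.15],0],[0.36,[0,-0.15,-4.15],0]]'
```

```text
time: 4.08
eef_pos: [0.4958, -0.0347, 0.099]
ee_rot: [[-0.001, 1.0, 0.0], [1.0, 0.001, -0.0], [-0.0, 0.0, -1.0]]
ft_force: [0.6, -1.3, 1.0]
finger_gap: 0.36
```

```bash
python3 -m creep '[[0.33,[0,0,0],0],[0,[0,0,0],0],[0,[0,0,0],0],[0,[0,0,0],0],[0,[0,0,0],0]]'
```

```text
time: 4.7
eef_pos: [0.4959, -0.037, 0.0993]
ee_rot: [[0.001, 1.0, 0.001], [1.0, -0.001, -0.002], [-0.002, 0.001, -1.0]]
ft_force: [-1.9, -7.5, 5.8]
finger_gap: 0.291
```

```bash
python3 -m creep '[[0,[0,-0.2,0],0],[0,[0,-0.2,0.3],0],[0,[0,-0.2,0.6],0],[0,[0,-0.2,0.8],0],[0,[0,-0.2,0.8],0]]'; python3 -m creep '[[0,[0,0,0.2],0],[0,[0,0,0.4],0],[0,[0,0,0.6],0],[0,[0,0,0.6],0]]'
```

```text
time: 5.32
eef_pos: [0.496, -0.0371, 0.1069]
ee_rot: [[-0.0, 1.0, 0.001], [1.0, 0.0, -0.001], [-0.001, 0.001, -1.0]]
ft_force: [3.6, -4.4, -6.4]
finger_gap: 0.293
time: 5.82
eef_pos: [0.4963, -0.0371, 0.113]
ee_rot: [[-0.0, 1.0, 0.001], [1.0, 0.0, -0.001], [-0.001, 0.001, -1.0]]
ft_force: [3.7, -4.4, -5.1]
finger_gap: 0.295
```

```bash
python3 -m creep '[[0,[0,0,0.3],0],[0,[0,0,0.6],0],[0,[0,0,0.9],0],[0,[0,0,0.9],0],[0,[0,0,0.9],0]]'
python3 - <<'E'
from h import *
from bench import *
b=read_camera('scene')
cv2.imwrite('pics/tug.png',cv2.resize(b[130:290,230:380],None,fx=3.7,fy=3.7,interpolation=cv2.INTER_CUBIC)[:,:,::-1])
E
```

```text
time: 6.45
eef_pos: [0.497, -0.037, 0.1221]
ee_rot: [[-0.001, 1.0, 0.003], [1.0, 0.001, -0.001], [-0.001, 0.003, -1.0]]
ft_force: [6.7, -3.8, -5.6]
finger_gap: 0.29
```

View pics/tug.png

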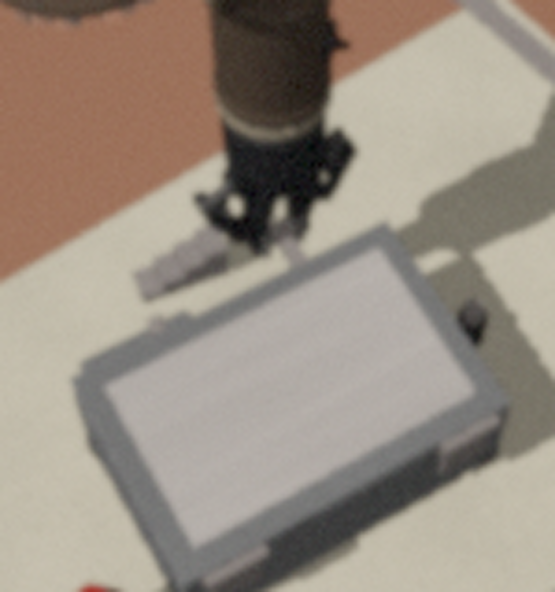

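The lid has risen 22.8 mm with a steady pull of about 5 N. That is well past the 10 mm of play and there was no hard stop, so it is not caught. The slide stays as it is and I lift along the arc.

```bash
python3 -m creep '[[0,[0.2,0,0.7],0],[0,[0.35,0,1.4],0],[0,[0.52,0,2.3],0],[0,[0.73,0,3.2],0],[0,[1.0,0,4.1],0],[0,[1.28,0,5.0],0],[0,[1.6,0,5.8],0],[0,[2.0,0,6.7],0],[0,[2.4,0,7.5],0],[0,[2.85,0,8.3],0],[0,[2.85,0,8.3],0]]'
```

```text
time: 7.88
eef_pos: [0.5239, -0.0369, 0.205]
ee_rot: [[-0.0, 1.0, -0.001], [1.0, 0.0, -0.0], [-0.0, -0.001, -1.0]]
ft_force: [-0.6, -4.8, -4.2]
finger_gap: 0.292
```

```bash
python3 -m creep '[[0,[0.5,0,0.8],0],[0,[1,0,1.57],0],[0,[1.55,0,2.3],0],[0,[2.13,0,3.04],0],[0,[2.75,0,3.75],0],[0,[3.4,0,4.4],0],[0,[4.1,0,5.05],0],[0,[4.76,0,5.65],0],[0,[5.5,0,6.25],0],[0,[6.23,0,6.8],0],[0,[6.23,0,6.8],0]]'
```

```text
time: 9.25
eef_pos: [0.5868, -0.0367, 0.2732]
ee_rot: [[-0.001, 1.0, -0.0], [1.0, 0.001, -0.0], [-0.0, -0.0, -1.0]]
ft_force: [-2.1, -4.1, -2.1]
finger_gap: 0.293
```

```bash
python3 -m creep '[[0,[0.8,0,0.5],0],[0,[1.57,0,1.0],0],[0,[2.4,0,1.45],0],[0,[3.2,0,1.85],0],[0,[4.05,0,2.23],0],[0,[4.93,0,2.57],0],[0,[5.6,0,2.8],0],[0,[5.6,0,2.8],0],[0,[5.6,0,2.8],0],[0,[5.6,0,2.8],0]]'
python3 - <<'E'
from h import *
from bench import *
b=read_camera('scene');a=read_camera('top');s=state();p=s['eef_pos'];print(p,s['ft_force'],np.degrees(np.arctan2(p[2]-.097,.709-p[0])),np.hypot(p[2]-.097,.709-p[0]))
A=cv2.resize(a[140:265,215:500],(700,307));B=cv2.resize(b[90:330,90:480],None,fx=1.2,fy=1.2)
B=cv2.copyMakeBorder(B,0,0,0,700-B.shape[1],0)
cv2.imwrite('pics/end.png',np.vstack([A,B])[:595,:,::-1])
E
```

```text
time: 10.5
eef_pos: [0.6424, -0.0365, 0.301]
ee_rot: [[-0.001, 1.0, 0.0], [1.0, 0.001, 0.0], [0.0, 0.0, -1.0]]
ft_force: [-2.7, -3.0, 2.6]
finger_gap: 0.293
[ 0.64241131 -0.03655902  0.30100292] [-3.18890029 -3.5037982   1.74160554] 71.92277551530957 0.21459553363030104
```

View pics/end.png

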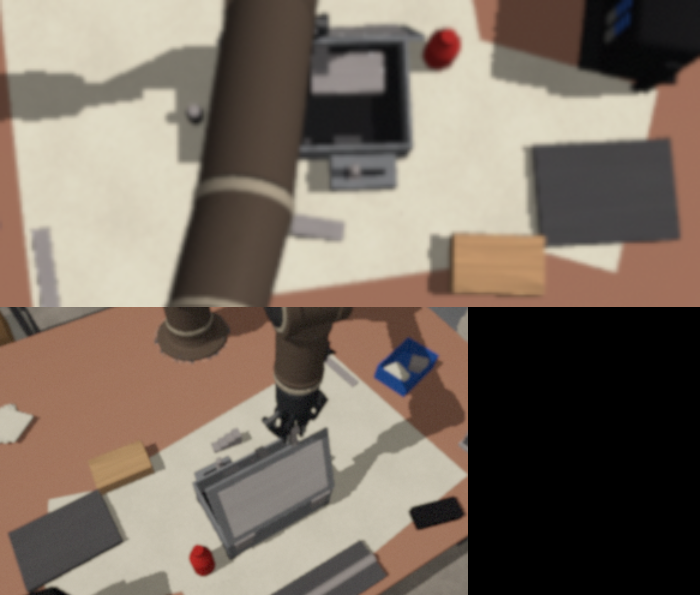

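The lid stands open at about 72° with the grip at scene-panel (295,430) still between the pads. The probe, bottle, wedge, block, plate, tray and rule are where they were, and the slide is untouched. I'm handing in.

```bash
python3 -c "
from bench import *
print(sign_off());s=state();print(s['time'],s['eef_pos'],s['finger_gap'])"
```

```text
the job is handed in; nothing more can be done
None
the job is handed in; nothing more can be done
```

The lid is open at about 72° and still held by the gripper. I handed the job in at about 10.6 s of the 64 s allowed.

- **Tug:** With the release slide at its start, I pinched the round grip and pulled the lid up 22.8 mm. That is well past the 10 mm of play, and the force stayed at about 5 N with no hard stop. The lid was not caught, so I left the slide alone and lifted along the hinge arc.
- **Last checks:** The TCP was 215 mm from the estimated hinge axis (the grip's radius is 213 mm). The gripper opening was steady at 0.293 and the force about 5 N.
- **Bystanders:** The last picture shows the lid open and the slide where it was. I judged the seven bystanders by eye to be undisturbed; I did not measure their positions again.
- **Disagreements:** The lid measured 274 × 177 mm against the 280 × 180 mm given for the case, and the grip lay about 2 mm off my estimate in y; neither got in the way. The state read after sign-off returned nothing, so there is no reading from the final second.

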